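Check a ribbed griddle with a surface probe

ROBOT

A 6-joint arm with a two-finger parallel gripper is mounted at the origin on a cart in front of the work surface, level with it; the furniture and walls round the work are solid. World frame = base frame: x ahead of the robot, y to its left, z up, the work surface at z = 0. Lengths are in mm, angles in rad, forces in N, time in s.
With the tool pointing down it reaches from about 400 to 925 mm from the base axis. Payload 12.5 kg.
Tool frame: the origin (TCP) lies midway between the tips of the shut fingers; the grasp point (between the pads) lies 19 mm behind it; z points along the fingers, y is the line along which they close (so a half turn about z gives the same grasp; the last joint's range is limited). The gripper opens to 95 mm and grips with 3 to 60 N. Pads are 20 mm wide; open, the fingers measure 119 mm over their backs; the gripper's body (75 mm by 180 mm) begins 59 mm behind the grasp point.
Start: joints at [1.029, 0.491, 1.559, -0, 1.092, -0.106], TCP at [263.821, 566.608, 214.661] pointing down, gripper open.
Joint ranges: [-3.1, 3.1], [-0.84, 2.19], [0.05, 2.79], [-1.13, 4.28], [0.06, 2.93], [-2.69, 2.69]. Speed limits (rad/s): [2.22, 2.22, 2.79, 3.14, 3.14, 3.14].

INTERFACE

Orientations are given as [roll, pitch, yaw] about the fixed x, y, z axes, in that order (R = Rz(yaw) Ry(pitch) Rx(roll)).
In Python, from cell import state, viewer, env, models gives the robot as it stands. The module is installed in compiled form; this text tells all that it offers.
- The arm moves only by the tool arm_command, never from a script. Its argument "rows" is a list of rows, each a list of 2 entries, a list of its own where there are three numbers: the shift along the tool's x, y, z normalised to -1 to 1, where 1 is 0.25 m, then the turn about the tool's z normalised to -1 to 1, where 1 is pi rad. A call has exactly 5 rows; each row shifts and turns the commanded pose from where the row before left it, along the tool's axes as they then stand; what a row does not reach is not made up. A row lasts 1/10 s, in which the tool goes at most 50 mm and 8.59 degrees, less where a joint would pass 70% of its speed; a pose out of reach is approached as far as the arm can. A call with a number of a shift or a turn outside -1 to 1 is refused whole. A call with a gripper value outside its range is refused whole. "claw" is the opening, from 0 (shut) to 1 (fully open), set as the call begins (left out, the last holds). The fingers move at their own pace and stop on an object; the grip force is fixed at half the most. Time passes only in rows, so rows that do not move let the fingers close, or fill a call up. It gives the time, the measured TCP pose, the force, the opening and the grip force at its end, in the units of the state.
- state(): the state, without advancing time (a new reading comes with each control period).
- viewer.read_camera(name): name is "scene" or "top" or "wrist"; returns (picture, depth): 480x640x3 uint8, red, green, blue; 480x640 float32, mm along the optical axis (not along the pixel's ray), 0 where there is no reading.
- viewer.get_calibration(name): a dict with "camera_matrix" (3x3 intrinsics, pixels), "world_to_cam" (4x4, takes a point from world to camera coordinates). Camera axes: x right, y up, looking along -z (the intrinsics and any distortion apply to the point x, -y, -z); pixel columns grow to the right and rows downward; lengths in mm; the calibration is good to about 2 mm. The wrist camera is an equidistant fisheye: a pixel r from the principal point sees the ray r / f radians off the axis. A picture is of the moment at which its call begins: read the wrist's pose just before it. get_calibration takes no time and is no camera call; for the wrist camera it gives the pose at the moment of the call.
- env.job_done(): hands the job in; it is judged then, once.
Trained networks look in the newest picture that a camera, given by its name, has taken for a name from the list of things; names that differ only in an ending like _2 or _b are one class to them, and where a whole thing is asked for, a point or a joint stands for the part that bears it (a point fixed in the world has none). Each returns a list of dicts, best first, with "confidence" (0 to 1); they miss things now and then, are a little off and sometimes report something else, mostly with a low value. They report only what shows in the picture. A call takes as long as a camera call.
- models.search_frame(camera, label): "position" ([x, y, z] in mm, in world coordinates, good to about 4 mm: the middle of the surface that is visible of it).
- models.mark_of(camera, label): "position" ([x, y, z] in mm, in world coordinates, good to about 4 mm: a listed point, or the origin of a listed thing).
The state is a dict: "t": time; "joints": joint angles; "qvel": joint speeds; "tau": joint torques, N m; "eef_pos": TCP position; "tcp_rot": TCP orientation; "ft_force": force on the tool from outside, world axes, zero at the start; "moment": the same for the moment, N m; "opening": opening from 0.0 (shut) to 1.0 (fully open); "grip_force": force on a finger pad.
Only numpy, scipy, OpenCV 4.12 (cv2) and the standard library are available. Lean on these libraries where they do the work, as an engineer would, in place of code of your own. Each camera call takes 0.05 s, during which the arm holds its last target. There are 200 camera calls.

TASK

Seat the flat surface probe, which lies on the worktop beside the sink, fully home in its sloping dock and let go of it so that it zeroes. Then take it again and, holding it upright with its foot turned along the grooves, press its sprung foot gently down onto the blue, then the yellow, then the red mark in the grooves of the griddle, resting about half a second on each. Finally seat the probe fully home in the dock again and let go, without pushing hard on the griddle and without disturbing the cup, the salt shaker and the brush pot.

Things in the scene. Friction and masses are not known exactly. Their poses are not given: they have to be found in the camera images.
- probe_center (a point): Probe centre, on its long axis, 10 mm above its underside as it lies flat at the start. Loose, ~165 g, 180 mm long: flat white handle 115 x 44 x 20 mm with dark display, 15 mm collar, 9 mm stem, flat copper foot. x towards the foot, y across the width, z out of the display. Handle x = -90 to +25 mm, collar to +35, stem to +80, foot to +90 mm. Centre of mass x = -19 mm.
- probe_tip (a point): Middle of the end face of the copper foot (26 mm wide along y, 8 mm thick along z), at x = +90 mm from probe_center; same axes. The foot is sprung: it starts to sink back at about 2 N and is fully in (4 mm) at about 8 N; beyond that it is rigid.
- dock: Grey dock, fixed; base 125 x 66 x 8 mm, origin under its centre, x the level direction in which the docked probe's foot points, z up. A tray on a post slopes down 45 deg towards +x and carries the probe, display up, under probe x = -40 to +25 mm; the upper 50 mm of the handle stick out free. The tray is open above: the probe goes in and out square to the slope.
- dock_seat (a point): Where probe_center lies when fully home: 91.7 mm above the dock's origin; axes as the dock. The tray has side walls (gap 56 mm, 12 mm above its floor) beside probe x = -15 to +25 mm; two black stops below, 30 mm apart, 6 mm thick, rising 20 mm above the floor, hold the front shoulders of the handle, the stem lying between them.
- dock_tip (a point): Where probe_tip lies when the probe is fully home in the dock: 63.6 mm along dock x from its origin, 28 mm high. Axes as the dock.
- griddle: Black ribbed electric griddle 190 x 150 mm, fixed. Origin under its centre; x along the ribs and grooves, y across them, z up. Six ribs, 8 mm wide, at y = -60, -36, -12, 12, 36, 60 mm; between them five grooves 16 mm wide, 11 mm deep (ribs reach z = 41 mm, groove floors 30 mm). It stands on adjustable feet, so that its height varies by up to 10 mm.
- blue_top (a point): Middle of the upper face of the blue mark, an oblong 24 x 14 mm, 2 mm above the floor of a griddle groove, so 9 mm below the rib tops. x along the groove, z up. The three marks lie in different grooves; which is where varies.
- yellow_top (a point): The same for the yellow mark.
- red_top (a point): The same for the red mark.
- mark_blue: The blue mark, fixed; origin 2 mm below blue_top.
- mark_yellow: The yellow mark, fixed; origin 2 mm below yellow_top.
- mark_red: The red mark, fixed; origin 2 mm below red_top.
- espresso_cup: White espresso cup with orange inside, 62 x 92 x 51 mm, bystander; origin under its centre.
- salt_shaker: Salt shaker, 44 x 44 x 90 mm, bystander; origin under its centre.
- brush_pot: White square pot with brushes, 60 x 60 x 113 mm, bystander; origin under its centre.
- board: Dark wooden chopping board 270 x 440 x 20 mm, fixed, lying across the front of the sink on its rim; origin under its centre, y along its length. Its top is 24.5 mm above the worktop and carries dock and griddle. Mind the tall fridge at the robot's right (top 0.55 m): its corner stands at x 0.25, y -0.08, its faces run from there to (-0.22, -0.35) and (0.53, -0.56).

How it is judged:
By the outcome, as a careful person would: the job done as asked, in the order asked, and still so for the second after the job is handed in, with the robot touching nothing.
It also fails if it takes over 67 s, if anything falls off the work surface, if the arm or the gripper's body presses on something with over 40 N, if the wrist force passes 120 N, or if a joint passes its speed limit or range.

## Working session

There is one attempt and no reset: what is moved stays moved. The work goes in short steps, Python scripts to look and compute and a tool call to move; the robot and the scene stay as the last step left them, time stands still between calls to the robot, and variables do not carry over. Pictures are saved under pics/ and viewed, at most 10 in all, crops included, and the job is handed in when it is done.

Besides the shell and the picture viewer there is one more tool, called after ">>>" as a command line: name --argument value ..., lists and objects as JSON in quotes. arm_command: Moves the arm, as the interface text tells. Scaled input: -1 to 1 covers 0.25 m each way for a shift and pi rad each way for a turn. Its arguments: {"type":"object","properties":{"rows":{"type":"array","items":{"type":"array"}},"claw":{"type":"number"}},"required":["rows"]}

```bash
mkdir -p pics
cat > h.py <<'E'
from cell import state, viewer, env, models
import numpy as np, cv2
from scipy.spatial.transform import Rotation as R
def pic(name,f):
    p,d=viewer.read_camera(name); cv2.imwrite('pics/'+f,p[:,:,::-1]); np.save('pics/'+f+'.npy',d); return p,d
def find(cam,label,fn='mark_of',n=2):
    for r in getattr(models,fn)(cam,label)[:n]: print(cam,fn,label,np.round(r['position'],1),round(r['confidence'],2))
def world(cam,d,uv):
    c=viewer.get_calibration(cam);K=np.array(c['camera_matrix']);T=np.linalg.inv(np.array(c['world_to_cam']))
    o=[]
    for u,v in uv:
        z=d[int(v),int(u)];x=(u-K[0,2])/K[0,0]*z;y=(v-K[1,2])/K[1,1]*z
        o.append((T@[x,-y,-z,1])[:3])
    return np.array(o)
E
python3 - <<'E'
from h import *
print(state())
pic('scene','s0.png');pic('top','t0.png')
for cam in ['top','scene']:
    for l in ['probe_center','probe_tip','dock','dock_seat','dock_tip','griddle','blue_top','yellow_top','red_top','espresso_cup','salt_shaker','brush_pot','board']: find(cam,l,n=1)
print(viewer.get_calibration('top'))
E
```

```text
{'t': 0.0, 'joints': array([ 1.02938759e+00,  4.91575700e-01,  1.55947905e+00, -3.80471063e-05,
        1.09165021e+00, -1.05575185e-01]), 'qvel': array([ 4.38592427e-05,  5.72080391e-04,  3.00246279e-04, -4.84270401e-04,
       -9.53539370e-05, -1.18975950e-03]), 'tau': array([-3.85728592e-03, -6.12636995e+01, -2.58179176e+01,  6.90784352e-02,
        4.82687261e-02, -9.91495517e-05]), 'eef_pos': array([263.70009017, 566.37428824, 214.04151524]), 'tcp_rot': array([-3.14048298e+00, -8.36593256e-05,  2.70577661e+00]), 'ft_force': array([-0.01613322, -0.19771127, -0.49029935]), 'moment': array([-0.02825228,  0.0083361 ,  0.02517208]), 'grip_force': 0.0, 'opening': 1.0007088720751867}
top mark_of probe_center [469.5 449.4   9.6] 0.66
top mark_of probe_tip [404.2 387.4  13.5] 0.54
top mark_of dock [536.  306.4  21.6] 0.65
top mark_of dock_seat [540.8 304.1 116.7] 0.61
top mark_of dock_tip [565.6 242.5  53.2] 0.83
top mark_of griddle [613.   60.7  33.1] 0.93
top mark_of blue_top [637.4  75.3  67.4] 0.52
top mark_of yellow_top [623.2  13.1  64.3] 0.38
top mark_of red_top [591.5 107.5  64.4
[... 692 characters left out ...]
 mark_of salt_shaker [ 639.5 -213.1    4.5] 0.77
scene mark_of brush_pot [ 3.725e+02  5.062e+02 -3.000e-01] 0.75
scene mark_of board [5.831e+02 1.533e+02 4.000e-01] 0.58
{'camera_matrix': array([[586.44023286,   0.        , 315.90386807],
       [  0.        , 586.44023286, 237.27671989],
       [  0.        ,   0.        ,   1.        ]]), 'world_to_cam': array([[-2.40178651e-02, -9.99701494e-01,  4.47934328e-03,
         1.40087167e+02],
       [ 9.98677721e-01, -2.37890713e-02,  4.55728986e-02,
        -5.37570399e+02],
       [-4.54527355e-02,  5.56798407e-03,  9.98950973e-01,
        -1.47262926e+03],
       [ 0.00000000e+00,  0.00000000e+00,  0.00000000e+00,
         1.00000000e+00]])}
```

View pics/t0.png

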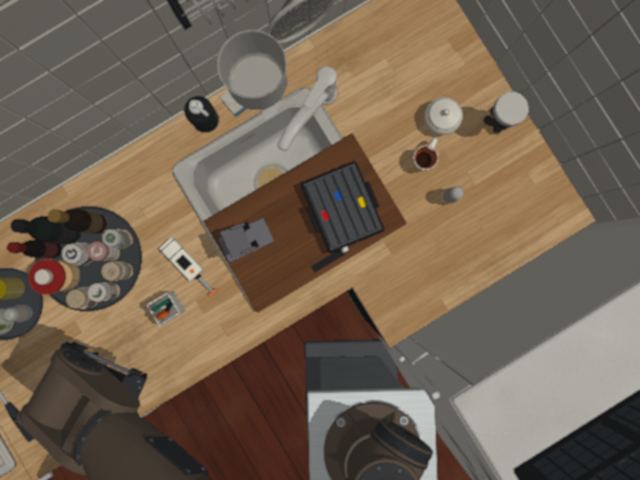

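View pics/s0.png

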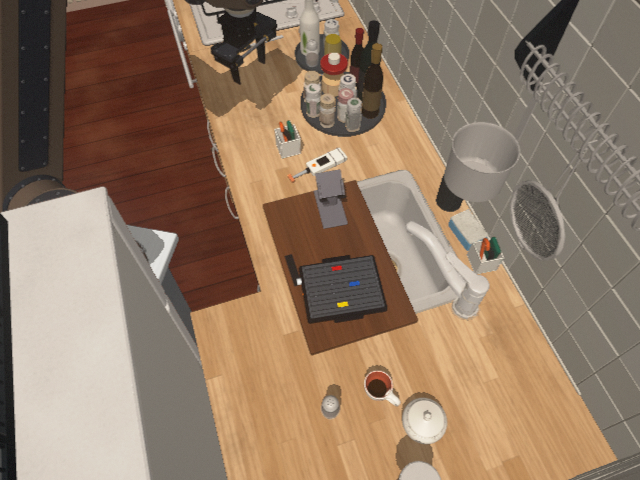

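```bash
cat >> h.py <<'E'
def cloud(cam,d):
    c=viewer.get_calibration(cam);K=np.array(c['camera_matrix']);T=np.linalg.inv(np.array(c['world_to_cam']))
    v,u=np.mgrid[0:480,0:640];z=d
    P=np.stack([(u-K[0,2])/K[0,0]*z,-(v-K[1,2])/K[1,1]*z,-z,np.ones_like(z)],-1)
    return (P@T.T)[...,:3]
def rect(pts,txt):
    r=cv2.minAreaRect(pts[:,:2].astype(np.float32)); print(txt,np.round(r[0],1),np.round(r[1],1),round(r[2],1),'z',np.round(np.percentile(pts[:,2],[5,50,95]),1),len(pts))
E
python3 - <<'E'
from h import *
for cam,f in [('top','t0.png'),('scene','s0.png')]:
    p=cv2.imread('pics/'+f)[:,:,::-1].astype(int);d=np.load('pics/'+f+'.npy');X=cloud(cam,d)
    near=lambda c,r:np.hypot(X[...,0]-c[0],X[...,1]-c[1])<r
    tab=near((470,450),150)&(abs(X[...,2])<8); print(cam,'table z',np.median(X[tab][:,2]))
    m=near((470,450),105)&(X[...,2]>12)&(X[...,2]<30)
    n,l,s,c=cv2.connectedComponentsWithStats(m.astype(np.uint8))
    k=1+np.argmax(s[1:,4]); rect(X[l==k],'probe')
    m=near((613,60),160)&(X[...,2]>57)&(X[...,2]<85)&(p.sum(-1)<330); rect(X[m],'griddle')
    m=near((538,305),100)&(X[...,2]>60)&(X[...,2]<160); rect(X[m],'dock tray')
    hsv=cv2.cvtColor(p.astype(np.uint8),cv2.COLOR_RGB2HSV)
    for nme,lo,hi in [('blue',105,130),('yellow',22,35),('red',0,6)]:
        m=near((613,60),110)&(hsv[...,0]>=lo)&(hsv[...,0]<=hi)&(hsv[...,1]>150)&(hsv[...,2]>90)
        if m.sum()>3: rect(X[m],nme); print(np.round(np.argwhere(m).mean(0)))
E
```

```text
top table z 0.33412043970338345
probe [470.7 448.5] [179.7  45.1] 42.2 z [13.4 19.7 24.7] 907
griddle [609.7  61.5] [195.  169.3] 21.9 z [58.2 64.4 76.2] 4457
dock tray [533.5 313.8] [66.4 78.2] 23.6 z [ 94.  114.8 136.7] 812
blue [640.1  71.9] [23.2 13. ] 19.1 z [60.1 64.7 68.9] 48
[195. 338.]
yellow [623.   13.5] [24.  14.4] 19.5 z [60.2 64.6 68.7] 59
[202. 362.]
red [592.1 104.7] [24.2 13.6] 20.9 z [61.2 64.8 68.9] 57
[215. 325.]
scene table z 0.7331224326562733
probe [477.4 453.6] [163.7  49.5] 40.4 z [14.3 20.3 25.1] 568
griddle [608.3  59.1] [197.8 171.7] 22.5 z [58.8 65.2 75.9] 4486
dock tray [534.3 308.8] [67.7 71.4] 25.9 z [ 83.8 114.1 136.3] 755
blue [639.4  74.1] [23.  11.5] 25.2 z [62.9 65.4 68.8] 38
[283. 354.]
yellow [621.6  16.4] [24.3 13.4] 14.8 z [61.1 64.9 68.3] 47
[304. 342.]
red [590.5 108.4] [24.4 14.2] 25.3 z [61.5 65.  68.3] 42
[268. 336.]
```

```bash
cat >> h.py <<'E'
def plan(pos,yaw,n,s=None,frm=None):
    """n rows: straight move to pos (mm) and yaw (deg), printed in the units of the tool"""
    s=s or state(); p=np.array(s['eef_pos']) if frm is None else np.array(frm[:3],float)
    y=np.degrees(s['tcp_rot'][2]) if frm is None else frm[3]
    dy=(yaw-y+180)%360-180; d=(np.array(pos)-p)/n
    print('from',np.round(p,1),round(y,1),'step mm',np.round(np.linalg.norm(d),1),'deg',round(dy/n,2))
    for i in range(n):
        a=np.radians(y+dy*i/n); sh=[d@[np.cos(a),np.sin(a),0],d@[np.sin(a),-np.cos(a),0],-d[2]]
        print('[[%.3f,%.3f,%.3f],[%.4f]]'%(*[x/250 for x in sh],-dy/n/180),end=',' if i%5<4 else '\n')
    print()
def st():
    s=state(); print('t',round(s['t'],2),np.round(s['eef_pos'],1),'rpy',np.round(np.degrees(s['tcp_rot']),1),'F',np.round(s['ft_force'],1),'op',round(s['opening'],3),'g',round(s['grip_force'],1),'j',np.round(s['joints'],2)); return s
E
python3 - <<'E'
from h import *
plan([516.6,490.2,120],42.2,15)
E
```

```text
from [263.8 566.6 214.6] 155.0 step mm 18.7 deg -7.52
[[-0.070,0.010,0.025],[0.0418]],[[-0.068,0.019,0.025],[0.0418]],[[-0.065,0.028,0.025],[0.0418]],[[-0.061,0.036,0.025],[0.0418]],[[-0.055,0.044,0.025],[0.0418]]
[[-0.049,0.050,0.025],[0.0418]],[[-0.042,0.056,0.025],[0.0418]],[[-0.034,0.061,0.025],[0.0418]],[[-0.026,0.065,0.025],[0.0418]],[[-0.017,0.068,0.025],[0.0418]]
[[-0.008,0.070,0.025],[0.0418]],[[0.001,0.070,0.025],[0.0418]],[[0.010,0.070,0.025],[0.0418]],[[0.019,0.068,0.025],[0.0418]],[[0.028,0.065,0.025],[0.0418]]
```

>>> arm_command --rows '[[[-0.07,0.01,0.025],0.042],[[-0.068,0.019,0.025],0.042],[[-0.065,0.028,0.025],0.042],[[-0.061,0.036,0.025],0.042],[[-0.055,0.044,0.025],0.042]]' --claw 0.8

```text
t: 1.9
eef_pos: [349.0, 540.8, 183.1]
tcp_rot: [3.142, -0.0, 2.041]
ft_force: [0.7, 0.6, -1.0]
opening: 0.802
grip_force: 0.0
```

>>> arm_command --rows '[[[-0.049,0.05,0.025],0.042],[[-0.042,0.056,0.025],0.042],[[-0.034,0.061,0.025],0.042],[[-0.026,0.065,0.025],0.042],[[-0.017,0.068,0.025],0.042]]'

```text
t: 2.4
eef_pos: [432.6, 515.0, 151.9]
tcp_rot: [-3.142, -0.0, 1.381]
ft_force: [-0.0, 0.3, -0.4]
opening: 0.799
grip_force: 0.0
```

>>> arm_command --rows '[[[-0.008,0.07,0.025],0.042],[[0.001,0.07,0.025],0.042],[[0.01,0.07,0.025],0.042],[[0.019,0.068,0.025],0.042],[[0.028,0.065,0.025],0.042]]'

```text
t: 2.9
eef_pos: [516.7, 488.6, 120.6]
tcp_rot: [-3.142, 0.0, 0.721]
ft_force: [-0.1, 0.2, 0.4]
opening: 0.799
grip_force: 0.0
```

Run:
```python
from h import *
st(); pic('wrist','w0.png')
find('wrist','probe_center');find('wrist','probe_tip');find('wrist','dock_seat');find('wrist','dock_tip')
st(); plan([516.6,490.2,4],42.2,5)
```

```text
t 2.9 [516.7 488.6 120.6] rpy [-180.     0.    41.3] F [-0.1  0.2  0.4] op 0.799 g 0.0 j [0.66 0.7  1.42 0.   1.02 1.51]
wrist mark_of probe_center [475.3 448.2   9.7] 0.79
wrist mark_of probe_center [408.1 389.   14.3] 0.17
wrist mark_of probe_tip [406.4 386.1  10.9] 0.74
t 3.15 [515.6 489.1 121.1] rpy [-180.     0.    41.8] F [-0.7 -0.7  0.6] op 0.799 g 0.0 j [0.67 0.7  1.42 0.   1.02 1.51]
from [515.6 489.1 121.1] 41.8 step mm 23.4 deg 0.08
[[0.001,-0.000,0.094],[-0.0004]],[[0.001,-0.000,0.094],[-0.0004]],[[0.001,-0.000,0.094],[-0.0004]],[[0.001,-0.000,0.094],[-0.0004]],[[0.001,-0.000,0.094],[-0.0004]]
```

View pics/w0.png

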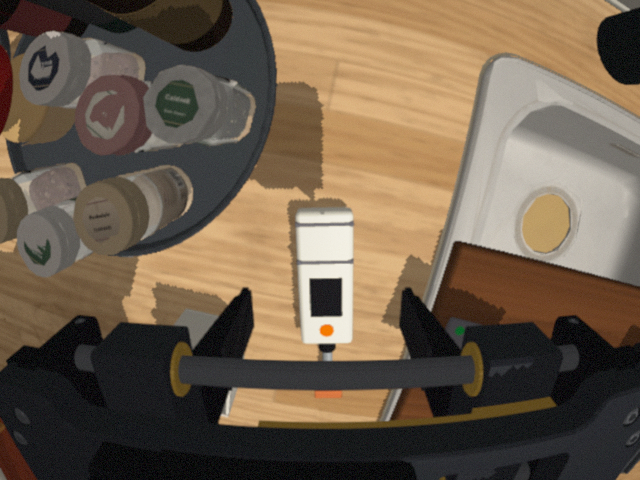

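>>> arm_command --rows '[[[0.001,0,0.094],0],[[0.001,0,0.094],0],[[0.001,0,0.094],0],[[0.001,0,0.094],0],[[0.001,0,0.094],0]]'

```text
t: 3.65
eef_pos: [516.2, 490.4, 3.2]
tcp_rot: [-3.142, -0.001, 0.73]
ft_force: [-0.2, 0.2, 0.2]
opening: 0.802
grip_force: 0.0
```

>>> arm_command --rows '[[[0,0,0],0],[[0,0,0],0],[[0,0,0],0],[[0,0,0],0],[[0,0,0],0]]' --claw 0.45

```text
t: 4.15
eef_pos: [517.0, 489.9, 4.1]
tcp_rot: [-3.141, -0.001, 0.727]
ft_force: [-1.1, 0.9, 0.8]
opening: 0.466
grip_force: 0.9
```

>>> arm_command --rows '[[[0,0,0],0],[[0,0,0],0],[[0,0,0],0],[[0,0,0],0],[[0,0,0],0]]' --claw 0.43

```text
t: 4.65
eef_pos: [517.1, 490.0, 4.1]
tcp_rot: [-3.141, -0.001, 0.727]
ft_force: [-2.8, 0.3, 5.3]
opening: 0.464
grip_force: 30.0
```

>>> arm_command --rows '[[[0,0,-0.05],0],[[0,0,-0.06],0],[[0,0,-0.06],0],[[0,0,-0.06],0],[[0,0,-0.05],0]]'

```text
t: 5.15
eef_pos: [517.3, 489.8, 75.4]
tcp_rot: [3.142, -0.001, 0.727]
ft_force: [-0.5, 0.0, -1.4]
opening: 0.461
grip_force: 30.0
```

```bash
cat >> h.py <<'E'
def pitch(cams=('top','scene','wrist')):
    for c in cams:
        viewer.read_camera(c); o={}
        for l in ('probe_center','probe_tip'):
            r=models.mark_of(c,l)
            if r: o[l]=np.array(r[0]['position']);print(c,l,np.round(o[l],1),round(r[0]['confidence'],2))
        if len(o)==2:
            d=o['probe_tip']-o['probe_center'];print('   len',round(np.linalg.norm(d),1),'pitch down',round(np.degrees(np.arctan2(-d[2],np.hypot(d[0],d[1]))),1),'yaw',round(np.degrees(np.arctan2(d[1],d[0])),1))
E
python3 - <<'E'
from h import *
st();pitch()
E
```

```text
t 5.15 [517.3 489.8  75.4] rpy [ 1.80e+02 -1.00e-01  4.16e+01] F [-0.5  0.  -1.4] op 0.461 g 30.0 j [ 0.67  0.75  1.45 -0.    0.94  1.51]
top probe_center [468.7 448.9  80.4] 0.75
scene probe_center [471.9 448.4  77.5] 0.78
scene probe_tip [403.2 386.   79.2] 0.55
   len 92.8 pitch down -1.0 yaw -137.8
wrist probe_center [474.2 448.7  78. ] 0.78
```

>>> arm_command --rows '[[[0,0,0.06],0],[[0,0,0.06],0],[[0,0,0.06],0],[[0,0,0.06],0],[[0,0,0.036],0]]' --claw 0.43

```text
t: 6.1
eef_pos: [516.7, 489.4, 2.8]
tcp_rot: [-3.141, 0.001, 0.727]
ft_force: [-7.7, -5.6, 44.0]
opening: 0.463
grip_force: 30.0
```

>>> arm_command --rows '[[[0,0,0],0],[[0,0,0],0],[[0,0,0],0],[[0,0,0],0],[[0,0,0],0]]' --claw 0.461

```text
t: 6.6
eef_pos: [517.0, 489.7, 4.4]
tcp_rot: [-3.142, -0.0, 0.727]
ft_force: [0.5, -0.2, -2.4]
opening: 0.461
grip_force: 9.2
```

>>> arm_command --rows '[[[0,0,0],0],[[0,0,0],0],[[0,0,0],0],[[0,0,0],0],[[0,0,0],0]]' --claw 0.464

```text
t: 7.1
eef_pos: [517.0, 489.7, 4.5]
tcp_rot: [-3.142, -0.0, 0.727]
ft_force: [-0.4, 0.1, -0.9]
opening: 0.464
grip_force: 0.0
```

>>> arm_command --rows '[[[0,0,0],0],[[0,0,0],0],[[0,0,0],0],[[0,0,0],0],[[0,0,0],0]]' --claw 0.4622

```text
t: 7.6
eef_pos: [517.0, 489.7, 4.5]
tcp_rot: [-3.142, -0.0, 0.727]
ft_force: [0.1, 0.2, 0.8]
opening: 0.466
grip_force: 2.6
```

>>> arm_command --rows '[[[-0.002,0,-0.048],0],[[-0.005,0,-0.048],0],[[-0.01,0,-0.047],0],[[-0.013,0,-0.046],0],[[-0.016,0,-0.045],0]]'

```text
t: 8.1
eef_pos: [508.2, 481.9, 64.3]
tcp_rot: [3.142, -0.001, 0.727]
ft_force: [0.0, -0.6, -1.8]
opening: 0.464
grip_force: 2.5
```

Run:
```python
from h import *
st();pitch();pic('scene','s1.png');pic('wrist','w1.png')
```

```text
t 8.1 [508.2 481.9  64.3] rpy [180.   -0.   41.6] F [ 0.  -0.6 -1.8] op 0.464 g 2.5 j [0.66 0.75 1.49 0.   0.9  1.51]
top probe_center [468.6 444.2  40. ] 0.77
top probe_tip [403.5 390.3   3.4] 0.56
   len 92.1 pitch down 23.4 yaw -140.4
scene probe_center [468.  445.9  39.6] 0.55
scene probe_tip [406.6 391.5   2.8] 0.45
   len 89.9 pitch down 24.2 yaw -138.5
wrist probe_center [472.9 444.   43.7] 0.63
wrist probe_tip [408.2 390.1   5.6] 0.44
   len 92.4 pitch down 24.3 yaw -140.2
```

>>> arm_command --rows '[[[-0.019,0,-0.041],0],[[-0.022,0,-0.039],0],[[-0.025,0,-0.038],0],[[-0.028,0,-0.036],0],[[-0.031,0,-0.034],0]]'

```text
t: 9.15
eef_pos: [484.6, 460.9, 111.1]
tcp_rot: [3.142, -0.001, 0.727]
ft_force: [-0.0, -0.8, -1.3]
opening: 0.463
grip_force: 2.5
```

>>> arm_command --rows '[[[0,0,0],0],[[0,0,0],0],[[0,0,0],0],[[0,0,0],0],[[0,0,0],0]]' --claw 0.43

```text
t: 9.65
eef_pos: [485.2, 461.4, 109.7]
tcp_rot: [-3.142, 0.0, 0.727]
ft_force: [0.6, 0.8, 1.6]
opening: 0.458
grip_force: 30.0
```

>>> arm_command --rows '[[[0,0,-0.1],0],[[0,0,-0.1],0],[[0,0,-0.1],0],[[0,0,-0.1],0],[[0,0,-0.05],0]]'

```text
t: 10.15
eef_pos: [485.4, 461.5, 224.0]
tcp_rot: [3.141, -0.002, 0.727]
ft_force: [0.4, -0.6, -1.8]
opening: 0.461
grip_force: 30.0
```

Run:
```python
from h import *
st();pitch();pic('scene','s1.png');pic('wrist','w1.png')
for c in ('scene','wrist'):
  for l in ('dock','dock_seat','dock_tip'): find(c,l,n=1)
```

```text
t 10.15 [485.4 461.5 224. ] rpy [ 1.80e+02 -1.00e-01  4.16e+01] F [ 0.4 -0.6 -1.8] op 0.461 g 30.0 j [0.66 0.55 1.43 0.   1.16 1.51]
top probe_center [453.6 438.7 178.9] 0.66
top probe_tip [407.8 393.1 115.3] 0.49
   len 90.7 pitch down 44.5 yaw -135.1
scene probe_center [453.8 438.2 174.1] 0.61
scene probe_tip [411.9 389.8 108.9] 0.39
   len 91.4 pitch down 45.5 yaw -130.9
wrist probe_center [461.  434.3 178.3] 0.84
wrist probe_tip [413.5 393.6 114.2] 0.75
   len 89.6 pitch down 45.7 yaw -139.4
scene mark_of dock [536.  306.3  22.4] 0.91
scene mark_of dock_seat [537.2 301.7 115.5] 0.64
scene mark_of dock_tip [565.  243.1  55.5] 0.65
wrist mark_of dock [539.4 303.7  24.6] 0.69
wrist mark_of dock_seat [538.  305.9 115.8] 0.9
wrist mark_of dock_tip [563.6 250.9  49.8] 0.57
```

View pics/w1.png

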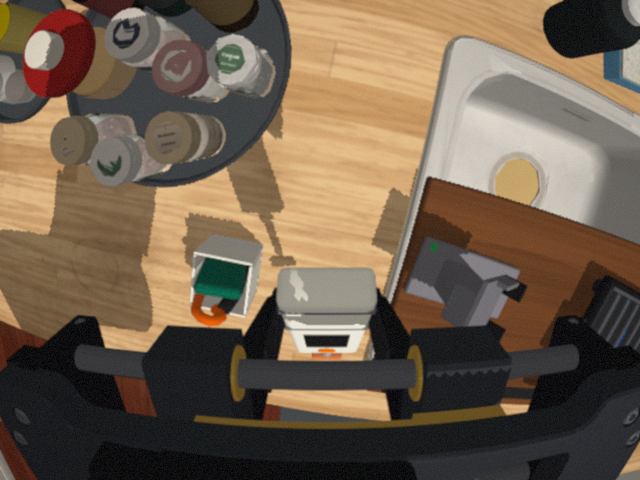

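Run:
```python
from h import *
for cam,f in [('top','t0.png'),('scene','s0.png')]:
    d=np.load('pics/'+f+'.npy');X=cloud(cam,d)
    m=(np.hypot(X[...,0]-538,X[...,1]-304)<85)&(X[...,2]>29)
    n,l,s,c=cv2.connectedComponentsWithStats(m.astype(np.uint8)); k=1+np.argmax(s[1:,4]); rect(X[l==k],'dock all')
    m=(X[...,2]>18)&(X[...,2]<31)&(abs(X[...,0]-577)<300)&(abs(X[...,1]-150)<300)
    m=cv2.morphologyEx(m.astype(np.uint8),cv2.MORPH_OPEN,np.ones((5,5)))
    n,l,s,c=cv2.connectedComponentsWithStats(m); k=1+np.argmax(s[1:,4]); rect(X[l==k],'board')
plan([542.6,293.5,272],114,10)
```

```text
dock all [543.9 307.1] [ 83. 130.] 24.1 z [ 30.2  99.7 135.2] 1368
board [579.9 155.8] [269.3 439.7] 29.5 z [19.8 24.6 29.3] 7818
dock all [551.6 307.5] [ 98.6 133.8] 25.6 z [ 30.4  86.5 133.8] 1432
board [578.5 155.7] [270.5 443.4] 29.4 z [21.2 25.3 29.1] 9897
from [485.1 461.3 222.4] 41.6 step mm 18.4 deg 7.24
[[-0.027,0.065,-0.020],[-0.0402]],[[-0.035,0.061,-0.020],[-0.0402]],[[-0.043,0.057,-0.020],[-0.0402]],[[-0.050,0.051,-0.020],[-0.0402]],[[-0.056,0.044,-0.020],[-0.0402]]
[[-0.061,0.037,-0.020],[-0.0402]],[[-0.065,0.029,-0.020],[-0.0402]],[[-0.068,0.020,-0.020],[-0.0402]],[[-0.070,0.012,-0.020],[-0.0402]],[[-0.071,0.003,-0.020],[-0.0402]]
```

>>> arm_command --rows '[[[-0.027,0.065,-0.02],-0.0402],[[-0.035,0.061,-0.02],-0.0402],[[-0.043,0.057,-0.02],-0.0402],[[-0.05,0.051,-0.02],-0.0402],[[-0.056,0.044,-0.02],-0.0402]]'

```text
t: 11.5
eef_pos: [514.0, 376.7, 247.7]
tcp_rot: [3.141, -0.0, 1.363]
ft_force: [-0.0, -0.1, -1.6]
opening: 0.459
grip_force: 30.0
```

>>> arm_command --rows '[[[-0.061,0.037,-0.02],-0.0402],[[-0.065,0.029,-0.02],-0.0402],[[-0.068,0.02,-0.02],-0.0402],[[-0.07,0.012,-0.02],-0.0402],[[-0.071,0.003,-0.02],-0.0402]]'

```text
t: 12.0
eef_pos: [543.0, 292.7, 272.7]
tcp_rot: [3.141, -0.0, 1.995]
ft_force: [-1.2, -0.1, -2.2]
opening: 0.459
grip_force: 30.0
```

Run:
```python
from h import *
st();pitch()
for c in ('top','scene','wrist'):
  for l in ('dock','dock_seat','dock_tip'): find(c,l,n=1)
pic('wrist','w2.png');pic('scene','s2.png')
st()
```

```text
t 12.0 [543.  292.7 272.7] rpy [180.   -0.  114.3] F [-1.2 -0.1 -2.2] op 0.459 g 30.0 j [ 0.39  0.43  1.5   0.    1.21 -0.04]
top probe_center [558.2 259.7 228.3] 0.81
top probe_tip [582.8 201.2 165.6] 0.41
   len 89.2 pitch down 44.7 yaw -67.2
scene probe_center [559.9 257.4 224.6] 0.83
scene probe_tip [586.4 197.9 164.9] 0.61
   len 88.4 pitch down 42.5 yaw -66.0
wrist probe_center [561.5 258.5 227.4] 0.79
wrist probe_tip [584.6 202.8 167.4] 0.62
   len 85.1 pitch down 44.9 yaw -67.5
top mark_of dock_tip [568.1 243.9  51.9] 0.61
scene mark_of dock [537.  307.5  23.3] 0.58
scene mark_of dock_seat [538.2 301.  117.2] 0.91
scene mark_of dock_tip [564.9 245.4  51.9] 0.71
wrist mark_of dock [542.5 309.3  24. ] 0.67
wrist mark_of dock_seat [540.  301.6 119.3] 0.82
wrist mark_of dock_tip [564.5 250.5  48. ] 0.7
t 13.0 [542.9 293.4 272.4] rpy [180.  -0. 114.] F [-0.3  0.9 -2.9] op 0.457 g 30.0 j [ 0.39  0.43  1.5   0.    1.21 -0.03]
```

View pics/w2.png

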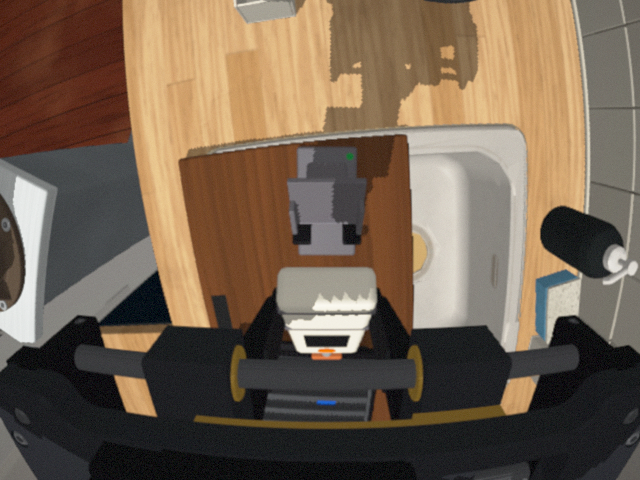

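>>> arm_command --rows '[[[0.008,0,0.053],0],[[0.008,0,0.053],0],[[0.008,0,0.053],0],[[0.008,0,0.053],0],[[0.008,0,0.053],0]]'

```text
t: 13.5
eef_pos: [538.5, 302.7, 204.6]
tcp_rot: [-3.141, -0.0, 1.99]
ft_force: [-0.6, 1.1, -1.0]
opening: 0.456
grip_force: 30.0
```

>>> arm_command --rows '[[[0.025,0,0.025],0],[[0.025,0,0.025],0],[[0.025,0,0.025],0],[[0.025,0,0.025],0],[[0.025,0,0.025],0]]'

```text
t: 14.0
eef_pos: [525.9, 331.7, 174.7]
tcp_rot: [3.141, -0.0, 1.99]
ft_force: [-0.1, 0.6, -1.8]
opening: 0.462
grip_force: 30.0
```

Run:
```python
from h import *
st();pitch();
p,d=pic('scene','s3.png'); cv2.imwrite('pics/s3c.png',cv2.resize(p[130:260,260:420,::-1],None,fx=4.5,fy=4.5,interpolation=cv2.INTER_CUBIC))
```

```text
t 14.0 [525.9 331.7 174.7] rpy [180.  -0. 114.] F [-0.1  0.6 -1.8] op 0.462 g 30.0 j [0.46 0.53 1.61 0.   1.   0.04]
top probe_center [539.4 296.6 128.8] 0.56
top probe_tip [563.6 238.7  65. ] 0.38
   len 89.5 pitch down 45.5 yaw -67.3
scene probe_center [540.  295.2 127.4] 0.86
scene probe_tip [568.4 236.6  67.5] 0.54
   len 88.5 pitch down 42.6 yaw -64.1
wrist probe_center [543.6 295.4 132.7] 0.89
```

View pics/s3c.png

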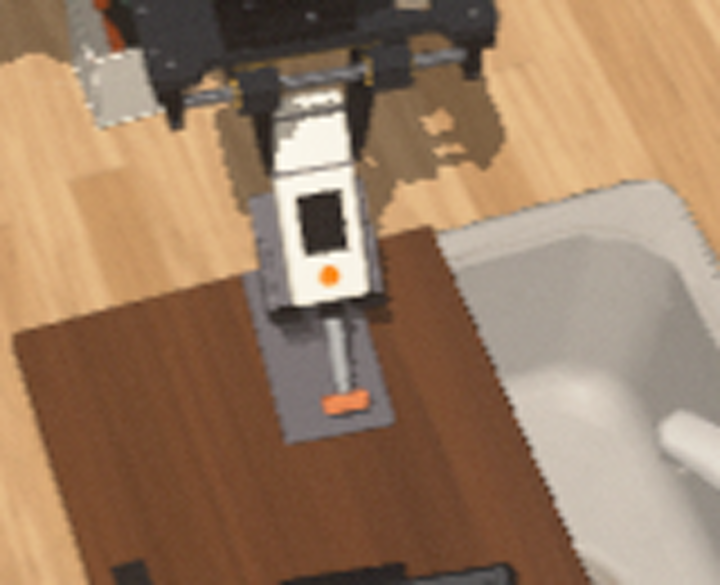

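>>> arm_command --rows '[[[0.009,0,0.009],0],[[0.009,0,0.009],0],[[0.009,0,0.009],0],[[0.006,0,0.006],0],[[0.004,0,0.004],0]]'

```text
t: 15.0
eef_pos: [522.2, 339.7, 165.4]
tcp_rot: [-3.141, -0.0, 1.99]
ft_force: [0.5, 0.6, -2.0]
opening: 0.461
grip_force: 30.0
```

Run:
```python
from h import *
st();pitch(('scene','wrist'))
```

```text
t 15.0 [522.2 339.7 165.4] rpy [-180.   -0.  114.] F [ 0.5  0.6 -2. ] op 0.461 g 30.0 j [0.47 0.54 1.62 0.   0.98 0.05]
scene probe_center [540.1 304.7 118.6] 0.87
scene probe_tip [538.1 309.5  20.3] 0.68
   len 98.4 pitch down 87.0 yaw 112.6
wrist probe_center [541.2 303.  120.9] 0.59
wrist probe_tip [566.  247.6  61.4] 0.46
   len 85.0 pitch down 44.4 yaw -65.9
```

>>> arm_command --rows '[[[0.004,0,0.004],0],[[0.003,0,0.003],0],[[0.003,0,0.003],0],[[0,0,0],0],[[0,0,0],0]]'

```text
t: 15.8
eef_pos: [521.3, 341.9, 163.1]
tcp_rot: [3.142, -0.0, 1.99]
ft_force: [-0.5, 0.6, -2.6]
opening: 0.459
grip_force: 30.0
```

>>> arm_command --rows '[[[0.003,0,0.003],0],[[0.003,0,0.003],0],[[0,0,0],0],[[0,0,0],0],[[0,0,0],0]]'

```text
t: 16.3
eef_pos: [520.9, 343.2, 162.0]
tcp_rot: [3.141, 0.0, 1.99]
ft_force: [-0.4, -1.8, 3.7]
opening: 0.459
grip_force: 30.0
```

Run:
```python
from h import *
st();pitch(('scene','wrist','top'))
```

```text
t 16.3 [520.9 343.2 162. ] rpy [180.   0. 114.] F [-0.4 -1.8  3.7] op 0.459 g 30.0 j [ 0.48  0.54  1.62 -0.    0.98  0.06]
scene probe_center [533.7 307.9 113.3] 0.9
scene probe_tip [563.2 247.9  55.3] 0.5
   len 88.5 pitch down 40.9 yaw -63.8
wrist probe_center [539.9 305.3 120.9] 0.57
wrist probe_tip [568.2 250.7  56.8] 0.42
   len 88.8 pitch down 46.2 yaw -62.6
top probe_center [539.9 305.6  22.8] 0.28
top probe_tip [557.4 250.1  55.6] 0.48
   len 66.8 pitch down -29.4 yaw -72.5
```

>>> arm_command --rows '[[[0,0,0],0],[[0,0,0],0],[[0,0,0],0],[[0,0,0],0],[[0,0,0],0]]' --claw 0.48

```text
t: 17.25
eef_pos: [520.6, 343.2, 161.5]
tcp_rot: [-3.141, -0.0, 1.989]
ft_force: [0.3, 0.3, -0.2]
opening: 0.479
grip_force: 0.0
```

>>> arm_command --rows '[[[0,0,0],0],[[0,0,0],0],[[0,0,-0.1],0],[[0,0,-0.1],0],[[0,0,-0.1],0]]' --claw 0.7

```text
t: 17.75
eef_pos: [520.6, 343.1, 237.5]
tcp_rot: [-3.141, -0.0, 1.99]
ft_force: [-0.3, -0.8, -0.5]
opening: 0.697
grip_force: 0.0
```

Run:
```python
from h import *
st();pitch(('scene','top','wrist'))
pic('wrist','w4.png')
p,d=pic('scene','s4.png'); cv2.imwrite('pics/s4c.png',cv2.resize(p[130:260,260:420,::-1],None,fx=4.5,fy=4.5,interpolation=cv2.INTER_CUBIC))
```

```text
t 17.75 [520.6 343.1 237.5] rpy [-180.   -0.  114.] F [-0.3 -0.8 -0.5] op 0.697 g 0.0 j [0.48 0.47 1.53 0.   1.14 0.06]
scene probe_center [535.4 304.7 111.5] 0.74
scene probe_tip [565.5 239.8  49.4] 0.57
   len 94.7 pitch down 41.0 yaw -65.1
top probe_center [536.4 303.6 115.3] 0.81
top probe_tip [613.6  60.3  32.7] 0.7
   len 268.3 pitch down 17.9 yaw -72.4
wrist probe_center [541.1 301.7 116.9] 0.92
wrist probe_tip [567.5 247.9  56.1] 0.58
   len 85.4 pitch down 45.4 yaw -63.9
```

View pics/s4c.png

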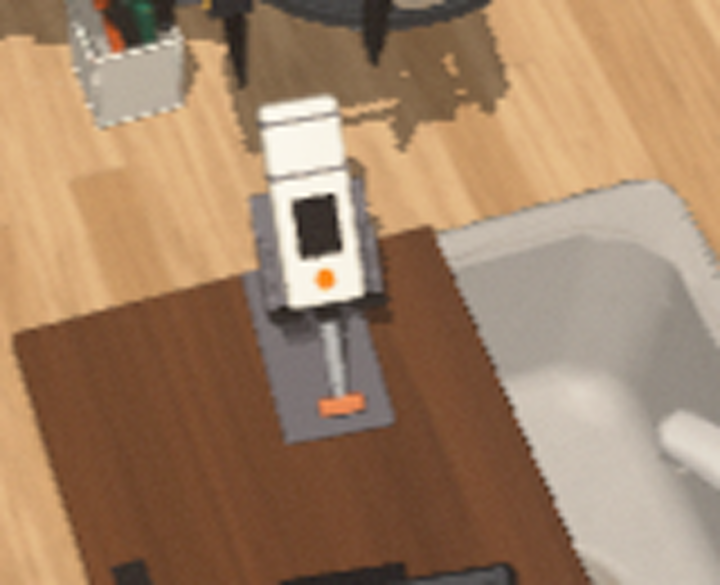

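>>> arm_command --rows '[[[0.003,0,0.07],0],[[0.003,0,0.07],0],[[0.003,0,0.07],0],[[0.003,0,0.07],0],[[0,0,0.07],0]]'

```text
t: 18.8
eef_pos: [519.4, 346.0, 148.2]
tcp_rot: [-3.141, -0.0, 1.99]
ft_force: [0.8, -0.3, 0.1]
opening: 0.701
grip_force: 0.0
```

>>> arm_command --rows '[[[0,0,0],0],[[0,0,0],0],[[0,0,0],0],[[0,0,0],0],[[0,0,0],0]]' --claw 0.461

```text
t: 19.3
eef_pos: [519.7, 346.0, 149.8]
tcp_rot: [3.141, -0.0, 1.989]
ft_force: [0.6, 0.2, 0.5]
opening: 0.465
grip_force: 0.2
```

>>> arm_command --rows '[[[-0.003,0,0.003],0],[[-0.003,0,0.003],0],[[0,0,0],0],[[0,0,0],0],[[0,0,0],0]]'

```text
t: 19.8
eef_pos: [519.9, 345.6, 149.3]
tcp_rot: [3.14, -0.002, 1.989]
ft_force: [-5.4, 4.2, 11.6]
opening: 0.466
grip_force: 10.1
```

Run:
```python
from h import *
st();pitch(('scene','wrist'))
for f in ('w2.png','w4.png'):
    p=cv2.imread('pics/'+f); h=cv2.cvtColor(p,cv2.COLOR_BGR2HSV); m=(h[...,0]>45)&(h[...,0]<80)&(h[...,1]>120); m[350:]=0
    print(f,m.sum(),np.round(np.argwhere(m).mean(0)),p[m].mean(0))
```

```text
t 19.8 [519.9 345.6 149.3] rpy [ 1.799e+02 -1.000e-01  1.140e+02] F [-5.4  4.2 11.6] op 0.466 g 10.1 j [0.48 0.56 1.63 0.   0.95 0.06]
scene probe_center [539.5 305.6 113.5] 0.95
scene probe_tip [537.2 307.2  24.1] 0.53
   len 89.4 pitch down 88.2 yaw 145.2
wrist probe_center [544.2 303.4 118.1] 0.86
w2.png 195 [290. 339.] [16.46153846 31.83076923 10.78974359]
w4.png 473 [202. 330.] [22.3192389  36.13107822 11.35729387]
```

>>> arm_command --rows '[[[0.006,0,-0.006],0],[[0,0,0],0],[[0,0,0],0],[[0,0,0],0],[[0,0,0],0]]' --claw 0.65

```text
t: 20.6
eef_pos: [519.5, 345.8, 149.0]
tcp_rot: [-3.141, -0.0, 1.989]
ft_force: [0.3, 0.6, 0.2]
opening: 0.647
grip_force: 0.0
```

>>> arm_command --rows '[[[0,0,0],0],[[0,0,0],0],[[0,0,0],0],[[0,0,0],0],[[0,0,0],0]]'

```text
t: 21.1
eef_pos: [519.5, 346.0, 149.2]
tcp_rot: [3.142, -0.0, 1.99]
ft_force: [0.2, -0.5, -1.1]
opening: 0.647
grip_force: 0.0
```

>>> arm_command --rows '[[[0,0,0],0],[[0,0,0],0],[[0,0,0],0],[[0,0,0],0],[[0,0,0],0]]' --claw 0.43

```text
t: 21.6
eef_pos: [519.5, 346.0, 149.2]
tcp_rot: [3.141, -0.0, 1.99]
ft_force: [1.1, 0.6, 0.9]
opening: 0.46
grip_force: 30.0
```

Run:
```python
from h import *
st()
p,d=pic('wrist','w5.png'); d2=np.load('pics/t0.png.npy'); X=cloud('top',d2); P=cv2.imread('pics/t0.png')
# obstacles near the hinge spot: max height in 20 mm cells
g=lambda x,y:np.round(np.nanmax(np.where((abs(X[...,0]-x)<10)&(abs(X[...,1]-y)<10),X[...,2],-99)))
for x in range(360,601,20): print(x,[int(g(x,y)) for y in range(280,461,20)])
```

```text
t 21.6 [519.5 346.  149.2] rpy [180.  -0. 114.] F [1.1 0.6 0.9] op 0.46 g 30.0 j [0.48 0.56 1.63 0.   0.95 0.06]
360 [29, 7, 9, 9, 7, 9, 6, 8, 9, 69]
380 [32, 29, 11, 9, 8, 10, 6, 9, 7, 67]
400 [32, 33, 9, 11, 9, 20, 20, 8, 9, 9]
420 [34, 30, 31, 10, 8, 18, 22, 17, 5, 8]
440 [32, 31, 32, 25, 9, 8, 15, 22, 24, 21]
460 [31, 33, 32, 30, 7, 9, 8, 23, 26, 28]
480 [33, 30, 32, 35, 29, 8, 7, 24, 27, 31]
500 [116, 132, 139, 139, 36, 8, 8, 8, 26, 27]
520 [118, 120, 140, 143, 116, 34, 6, 6, 8, 27]
540 [108, 113, 135, 141, 135, 32, 20, 10, 7, 6]
560 [113, 113, 131, 138, 29, 31, 30, 8, 5, 9]
580 [107, 108, 32, 30, 33, 33, 31, 11, 6, 7]
600 [34, 32, 34, 32, 35, 31, 28, 19, 6, 7]
```

>>> arm_command --rows '[[[-0.028,0,-0.028],0],[[-0.028,0,-0.028],0],[[-0.028,0,-0.028],0],[[-0.028,0,-0.06],0],[[-0.028,0,-0.1],0]]'

```text
t: 22.15
eef_pos: [533.6, 312.6, 210.0]
tcp_rot: [-3.139, 0.0, 1.989]
ft_force: [0.3, 0.5, -1.8]
opening: 0.462
grip_force: 30.0
```

>>> arm_command --rows '[[[0,0,-0.12],0],[[0,0,-0.06],0],[[0,0,0],0],[[0,0,0],0],[[0,0,0],0]]'

```text
t: 22.65
eef_pos: [533.4, 313.5, 254.0]
tcp_rot: [-3.14, 0.0, 1.989]
ft_force: [-1.1, -0.7, -2.7]
opening: 0.461
grip_force: 30.0
```

Run:
```python
from h import *
st();pitch(('scene','wrist'))
plan([381.6,433.2,255],119.5,5)
plan([381.6,433.2,108],119.5,5,frm=[381.6,433.2,255,119.5])
```

```text
t 22.65 [533.4 313.5 254. ] rpy [-179.9    0.   114. ] F [-1.1 -0.7 -2.7] op 0.461 g 30.0 j [ 0.42  0.45  1.52 -0.    1.17  0.01]
scene probe_center [552.3 271.9 214.3] 0.92
scene probe_tip [580.5 211.2 156.9] 0.55
   len 88.2 pitch down 40.6 yaw -65.1
wrist probe_center [556.  270.  218.5] 0.65
from [533.6 313.9 254.7] 114.0 step mm 38.6 deg 1.1
[[0.137,-0.072,-0.000],[-0.0061]],[[0.138,-0.070,-0.000],[-0.0061]],[[0.139,-0.067,-0.000],[-0.0061]],[[0.141,-0.064,-0.000],[-0.0061]],[[0.142,-0.062,-0.000],[-0.0061]]

from [381.6 433.2 255. ] 119.5 step mm 29.4 deg 0.0
[[0.000,0.000,0.118],[-0.0000]],[[0.000,0.000,0.118],[-0.0000]],[[0.000,0.000,0.118],[-0.0000]],[[0.000,0.000,0.118],[-0.0000]],[[0.000,0.000,0.118],[-0.0000]]
```

>>> arm_command --rows '[[[0.137,-0.072,0],-0.006],[[0.138,-0.07,0],-0.006],[[0.139,-0.067,0],-0.006],[[0.141,-0.064,0],-0.006],[[0.142,-0.062,0],-0.006]]'

```text
t: 23.45
eef_pos: [380.4, 434.3, 255.1]
tcp_rot: [3.141, -0.0, 2.084]
ft_force: [0.2, 0.8, -2.0]
opening: 0.463
grip_force: 30.0
```

>>> arm_command --rows '[[[0,0,0.118],0],[[0,0,0.118],0],[[0,0,0.118],0],[[0,0,0.118],0],[[0,0,0.1],0]]'

```text
t: 23.95
eef_pos: [381.4, 433.4, 110.7]
tcp_rot: [-3.141, 0.0, 2.084]
ft_force: [-0.1, 0.1, -0.8]
opening: 0.459
grip_force: 30.0
```

Run:
```python
from h import *
st();pitch()
```

```text
t 23.95 [381.4 433.4 110.7] rpy [-180.     0.   119.4] F [-0.1  0.1 -0.8] op 0.459 g 30.0 j [0.73 0.55 1.78 0.   0.81 0.22]
top probe_center [404.7 390.3  74.9] 0.59
top probe_tip [430.3 337.6  16.4] 0.63
   len 82.8 pitch down 45.0 yaw -64.1
scene probe_center [403.6 395.5  72.4] 0.92
scene probe_tip [436.6 332.7  13.7] 0.44
   len 92.1 pitch down 39.6 yaw -62.3
wrist probe_center [407.  390.   79.2] 0.93
```

>>> arm_command --rows '[[[-0.008,0,0.02],0],[[-0.008,0,0.008],0],[[-0.008,0,0],0],[[0,0,0],0],[[0,0,0],0]]'

```text
t: 24.9
eef_pos: [384.7, 428.2, 105.2]
tcp_rot: [3.141, -0.0, 2.084]
ft_force: [-0.5, 0.4, -2.6]
opening: 0.463
grip_force: 30.0
```

>>> arm_command --rows '[[[-0.008,0,0],0],[[-0.008,0,0],0],[[0,0,0],0],[[0,0,0],0],[[0,0,0],0]]'

```text
t: 25.4
eef_pos: [386.6, 425.0, 105.3]
tcp_rot: [3.141, -0.0, 2.084]
ft_force: [-2.2, 3.7, -1.0]
opening: 0.464
grip_force: 30.0
```

>>> arm_command --rows '[[[0,0,0],0],[[0,0,0],0],[[-0.036,0,-0.033],0],[[-0.038,0,-0.03],0],[[-0.04,0,-0.027],0]]' --claw 0.4618

```text
t: 25.9
eef_pos: [401.1, 398.9, 128.5]
tcp_rot: [3.142, 0.0, 2.084]
ft_force: [-0.2, 0.0, -1.5]
opening: 0.464
grip_force: 5.2
```

>>> arm_command --rows '[[[-0.042,0,-0.024],0],[[-0.044,0,-0.02],0],[[-0.046,0,-0.017],0],[[-0.047,0,-0.013],0],[[0,0,0],0]]'

```text
t: 26.4
eef_pos: [423.4, 359.8, 146.6]
tcp_rot: [3.141, 0.0, 2.082]
ft_force: [0.2, -0.2, -1.6]
opening: 0.463
grip_force: 5.2
```

Run:
```python
from h import *
st();pitch()
```

```text
t 26.4 [423.4 359.8 146.6] rpy [180.    0.  119.3] F [ 0.2 -0.2 -1.6] op 0.463 g 5.2 j [ 0.59  0.47  1.81 -0.    0.86  0.07]
top probe_center [427.2 349.7  92.7] 0.44
top probe_tip [434.3 334.1   7.4] 0.56
   len 87.0 pitch down 78.6 yaw -65.5
scene probe_tip [437.  331.2   6.8] 0.48
wrist probe_center [429.4 349.3  94.6] 0.86
wrist probe_tip [439.  332.8   7. ] 0.66
   len 89.7 pitch down 77.7 yaw -59.8
```

>>> arm_command --rows '[[[-0.032,0,-0.006],0],[[-0.032,0,-0.004],0],[[-0.03,0,-0.002],0],[[-0.028,0,0],0],[[0,0,0],0]]'

```text
t: 27.35
eef_pos: [438.1, 333.5, 149.2]
tcp_rot: [3.141, 0.0, 2.083]
ft_force: [0.2, -0.5, -2.6]
opening: 0.459
grip_force: 5.1
```

Run:
```python
from h import *
st();pitch()
```

```text
t 27.35 [438.1 333.5 149.2] rpy [180.    0.  119.3] F [ 0.2 -0.5 -2.6] op 0.459 g 5.1 j [ 0.53  0.46  1.82 -0.    0.86  0.02]
top probe_center [ 633.9 -209.9   -3.7] 0.55
scene probe_center [434.7 339.9  92.3] 0.79
wrist probe_center [441.7 336.6  95.5] 0.9
wrist probe_tip [440.4 335.4   7.6] 0.52
   len 87.9 pitch down 88.8 yaw -137.3
```

>>> arm_command --rows '[[[0,0,0],0],[[0.01,0,-0.1],0],[[0.01,0,-0.16],0],[[0,0,-0.16],0],[[0,0,-0.14],0]]' --claw 0.43

```text
t: 28.3
eef_pos: [434.9, 338.8, 291.2]
tcp_rot: [3.141, -0.0, 2.084]
ft_force: [0.4, 0.0, -2.1]
opening: 0.464
grip_force: 30.0
```

Run:
```python
from h import *
st();pitch(('top','wrist'));
plan([638.8,73.7,270],112,10)
```

```text
t 28.3 [434.9 338.8 291.2] rpy [179.9  -0.  119.4] F [ 0.4  0.  -2.1] op 0.464 g 30.0 j [0.54 0.31 1.64 0.   1.19 0.03]
top probe_tip [643.2  72.7  62.7] 0.67
wrist probe_center [437.6 342.7 237.7] 0.98
wrist probe_tip [439.3 340.2 146.2] 0.64
   len 91.5 pitch down 88.1 yaw -55.8
from [434.6 338.4 287.8] 119.4 step mm 33.5 deg -0.74
[[-0.132,0.019,0.007],[0.0041]],[[-0.132,0.021,0.007],[0.0041]],[[-0.132,0.023,0.007],[0.0041]],[[-0.132,0.024,0.007],[0.0041]],[[-0.131,0.026,0.007],[0.0041]]
[[-0.131,0.028,0.007],[0.0041]],[[-0.130,0.029,0.007],[0.0041]],[[-0.130,0.031,0.007],[0.0041]],[[-0.130,0.033,0.007],[0.0041]],[[-0.129,0.034,0.007],[0.0041]]
```

>>> arm_command --rows '[[[-0.132,0.019,0],0.004],[[-0.132,0.021,0],0.004],[[-0.132,0.023,0],0.004],[[-0.132,0.024,0],0.004],[[-0.131,0.026,0],0.004]]'

```text
t: 29.1
eef_pos: [537.6, 205.1, 287.5]
tcp_rot: [-3.139, -0.001, 2.02]
ft_force: [0.5, -0.3, -2.4]
opening: 0.46
grip_force: 30.0
```

>>> arm_command --rows '[[[-0.131,0.028,0],0.004],[[-0.13,0.029,0.03],0.004],[[-0.13,0.031,0.03],0.004],[[-0.13,0.033,0.03],0.004],[[-0.129,0.034,0.03],0.004]]'

```text
t: 29.6
eef_pos: [639.9, 73.1, 256.9]
tcp_rot: [-3.139, -0.001, 1.957]
ft_force: [0.1, 0.6, -1.1]
opening: 0.457
grip_force: 30.0
```

Run:
```python
from h import *
st();pitch()
for c in ('top','scene','wrist'):
  for l in ('blue_top','yellow_top','red_top','griddle'): find(c,l,n=1)
pic('wrist','w6.png')
p,d=pic('scene','s6.png');cv2.imwrite('pics/s6c.png',cv2.resize(p[180:340,270:430,::-1],None,fx=3.7,fy=3.7,interpolation=cv2.INTER_CUBIC))
hsv=cv2.cvtColor(p,cv2.COLOR_RGB2HSV);X=cloud('scene',d)
```

```text
t 29.6 [639.9  73.1 256.9] rpy [-1.799e+02 -1.000e-01  1.122e+02] F [ 0.1  0.6 -1.1] op 0.457 g 30.0 j [ 0.01  0.48  1.45  0.    1.21 -0.38]
scene probe_center [638.7  78.7 197.8] 0.92
scene probe_tip [638.4  71.2 111.5] 0.36
   len 86.6 pitch down 85.0 yaw -92.3
wrist probe_center [639.1  79.3 203.6] 0.83
wrist probe_tip [637.8  74.4 117.5] 0.7
   len 86.2 pitch down 86.6 yaw -104.9
top mark_of griddle [614.9  58.6  33.4] 0.83
scene mark_of blue_top [638.8  69.6  61.7] 0.59
scene mark_of yellow_top [620.7  14.7  67.7] 0.6
scene mark_of red_top [589.  105.2  64.6] 0.43
scene mark_of griddle [611.6  61.2  34.1] 0.7
wrist mark_of blue_top [640.7  73.4  63.4] 0.87
wrist mark_of yellow_top [624.   14.1  64.7] 0.65
wrist mark_of red_top [594.2 103.9  64.8] 0.82
wrist mark_of griddle [611.4  62.   32.9] 0.92
```

View pics/s6c.png

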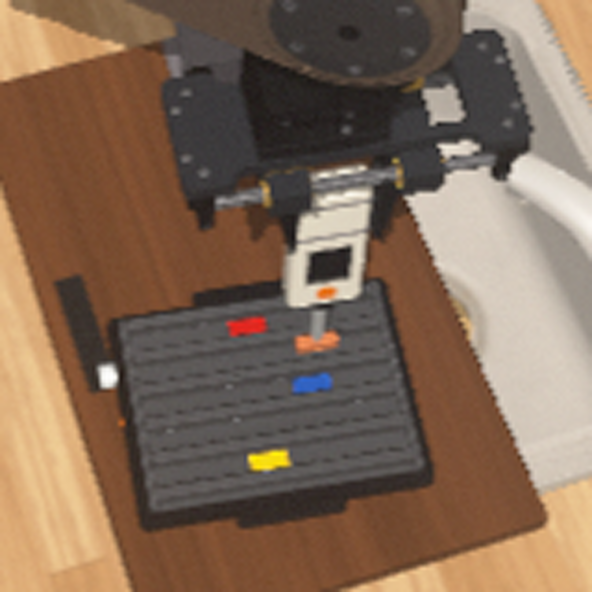

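>>> arm_command --rows '[[[-0.006,0.004,0.03],0],[[0,0,0.03],0],[[0,0,0.03],0],[[0,0,0.03],0],[[0,0,0.028],0]]'

```text
t: 31.25
eef_pos: [640.9, 73.3, 221.2]
tcp_rot: [-3.141, -0.0, 1.958]
ft_force: [-0.3, 0.2, -2.1]
opening: 0.466
grip_force: 30.0
```

Run:
```python
from h import *
st();pitch(('wrist','scene'))
for c in ('scene','wrist'):
  find(c,'blue_top',n=1)
p,d=pic('scene','s7.png');
p,d=pic('wrist','w7.png');cv2.imwrite('pics/w7c.png',cv2.resize(p[240:480,200:460,::-1],None,fx=2.4,fy=2.4,interpolation=cv2.INTER_CUBIC))
st()
```

```text
t 31.25 [640.9  73.3 221.2] rpy [-180.    -0.   112.2] F [-0.3  0.2 -2.1] op 0.466 g 30.0 j [ 0.01  0.51  1.5   0.    1.13 -0.38]
wrist probe_center [643.1  74.7 168.5] 0.89
scene probe_center [579.1 155.5   2.9] 0.74
scene probe_tip [641.6  71.8  75.7] 0.43
   len 127.3 pitch down -34.9 yaw -53.3
scene mark_of blue_top [637.9  72.2  65.1] 0.62
t 31.75 [641.1  73.3 222.4] rpy [180.    0.  112.2] F [-0.2  0.2 -1.4] op 0.462 g 30.0 j [ 0.01  0.51  1.5   0.    1.13 -0.38]
```

View pics/w7c.png

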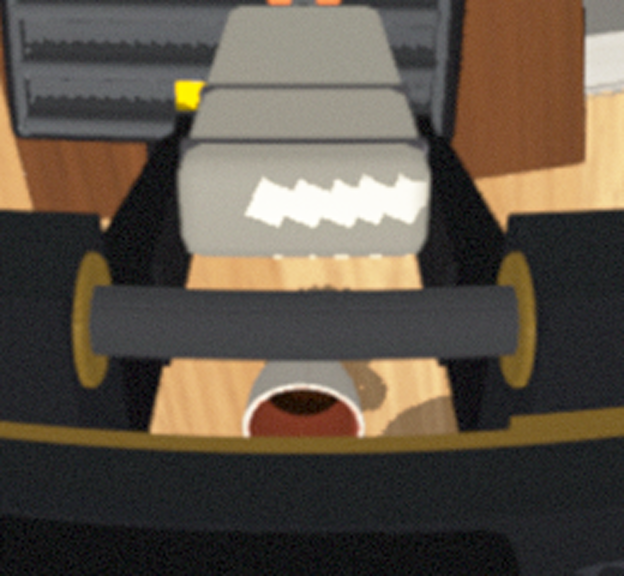

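Run:
```python
from h import *
c=viewer.get_calibration('wrist');K=np.array(c['camera_matrix']);T=np.linalg.inv(np.array(c['world_to_cam']))
print(st()['eef_pos'],K[0])
def ray(uv,z):
    x,y=(uv[0]-K[0,2])/K[0,0],(uv[1]-K[1,2])/K[1,1];r=np.hypot(x,y);s=np.sin(r)/r
    v=T[:3,:3]@[x*s,-y*s,-np.cos(r)];o=T[:3,3];return o+v*(z-o[2])/v[2]
P=cv2.imread('pics/w7.png')[:,:,::-1];H=cv2.cvtColor(P,cv2.COLOR_RGB2HSV);D=np.load('pics/w7.png.npy')
S=cv2.imread('pics/s7.png')[:,:,::-1];HS=cv2.cvtColor(S,cv2.COLOR_RGB2HSV);X=cloud('scene',np.load('pics/s7.png.npy'))
near=np.hypot(X[...,0]-613,X[...,1]-60)<110
for n,lo,hi,z in [('blue',105,130,64.5),('yellow',22,35,64.5),('red',0,5,64.5),('orange',6,16,79)]:
    m=(H[...,0]>=lo)&(H[...,0]<=hi)&(H[...,1]>130)&(H[...,2]>80);m[:120]=0;m[300:]=0;m[:,:180]=0;m[:,470:]=0
    if m.sum()>8:
        q=np.argwhere(m);print('w',n,m.sum(),q.min(0),q.max(0),np.round(ray(q.mean(0)[::-1],z),1),'depth',np.median(D[m]))
    m=near&(HS[...,0]>=lo)&(HS[...,0]<=hi)&(HS[...,1]>130)&(HS[...,2]>80)
    if m.sum()>3: q=np.argwhere(m);print('s',n,m.sum(),q.min(0),q.max(0),np.round(X[m].mean(0),1))
```

```text
t 31.75 [641.1  73.3 222.4] rpy [180.    0.  112.2] F [-0.2  0.2 -1.4] op 0.462 g 30.0 j [ 0.01  0.51  1.5   0.    1.13 -0.38]
[641.12941139  73.33742507 222.4120568 ] [371.64829954   0.         326.25288544]
w blue 183 [224 312] [230 338] [638.2  74.9  64.5] depth 337.59912
s blue 31 [282 349] [285 359] [639.6  73.1  64.8]
w yellow 131 [274 273] [286 285] [615.9  10.2  64.5] depth 352.4964
s yellow 55 [301 337] [307 348] [622.2  15.7  65.2]
w red 416 [170 275] [186 302] [591.6 104.9  64.5] depth 324.2595
s red 44 [265 331] [270 341] [591.  106.9  65. ]
w orange 11304 [120 180] [299 443] [663.3 112.1  79. ] depth 369.62842
s orange 1282 [219 297] [336 386] [622.6   4.   33.3]
```

Run:
```python
from h import *
c=viewer.get_calibration('wrist');K=np.array(c['camera_matrix']);T=np.linalg.inv(np.array(c['world_to_cam']))
def ray(uv,z):
    x,y=(uv[0]-K[0,2])/K[0,0],(uv[1]-K[1,2])/K[1,1];r=np.hypot(x,y);s=np.sin(r)/r
    v=T[:3,:3]@[x*s,-y*s,-np.cos(r)];o=T[:3,3];return o+v*(z-o[2])/v[2]
P=cv2.imread('pics/w7.png')[:,:,::-1].astype(int)
m=(P[...,0]>180)&(P[...,0]-P[...,2]>90)&(P[...,1]<170);m[:225]=0;m[246:]=0;m[:,:300]=0;m[:,350:]=0
q=np.argwhere(m);print(len(q),q.min(0),q.max(0))
for v in (q.min(0)[0],q.max(0)[0]): print([np.round(ray((q[:,1].mean(),v),z),1) for z in (79,87)])
print([np.round(ray((u,235),79),1) for u in (q.min(0)[1],q.max(0)[1])])
S=cv2.imread('pics/s7.png')[:,:,::-1].astype(int);X=cloud('scene',np.load('pics/s7.png.npy'))
m=(np.hypot(X[...,0]-640,X[...,1]-73)<45)&(S[...,0]>150)&(S[...,0]-S[...,2]>70)&(X[...,2]<100)
q=np.argwhere(m);print(len(q),q.min(0),q.max(0),np.round(X[m].mean(0),1),np.round(X[m].min(0)),np.round(X[m].max(0)))
```

```text
188 [233 311] [241 341]
[array([639.6,  73.6,  79. ]), array([638.8,  75.5,  87. ])]
[array([642.4,  66.8,  79. ]), array([641.5,  69. ,  87. ])]
[array([628.3,  67. ,  79. ]), array([652.6,  76.9,  79. ])]
40 [277 350] [282 360] [642.   73.4  87. ] [630.  65.  64.] [653.  89.  94.]
```

>>> arm_command --rows '[[[0,0,0.014],0],[[0,0,0.012],0],[[0,0,0.01],0],[[0,0,0.006],0],[[0,0,0.004],0]]'

```text
t: 32.25
eef_pos: [641.0, 73.3, 210.4]
tcp_rot: [-3.141, -0.0, 1.958]
ft_force: [0.0, 0.3, -1.7]
opening: 0.461
grip_force: 30.0
```

>>> arm_command --rows '[[[0,0,0.004],0],[[0,0,0.004],0],[[0,0,0.004],0],[[0,0,0],0],[[0,0,0],0]]'

```text
t: 32.75
eef_pos: [641.1, 73.3, 207.9]
tcp_rot: [3.141, 0.0, 1.958]
ft_force: [0.4, -0.6, 0.5]
opening: 0.463
grip_force: 30.0
```

>>> arm_command --rows '[[[0,0,0.006],0],[[0,0,0.002],0],[[0,0,0],0],[[0,0,0],0],[[0,0,0],0]]'

```text
t: 33.25
eef_pos: [641.1, 73.3, 205.8]
tcp_rot: [3.141, 0.0, 1.958]
ft_force: [-0.4, 0.3, 3.1]
opening: 0.459
grip_force: 30.0
```

>>> arm_command --rows '[[[0,0,0],0],[[0,0,0],0],[[0,0,0],0],[[0,0,0],0],[[0,0,0],0]]'

```text
t: 33.75
eef_pos: [641.1, 73.3, 205.7]
tcp_rot: [3.141, 0.0, 1.958]
ft_force: [-0.2, -1.0, 3.3]
opening: 0.461
grip_force: 30.0
```

>>> arm_command --rows '[[[0,0,-0.05],0],[[0,0,-0.05],0],[[-0.064,-0.051,0],0],[[-0.064,-0.051,0],0],[[-0.064,-0.052,0],0]]'

```text
t: 34.25
eef_pos: [623.3, 13.9, 231.5]
tcp_rot: [3.141, 0.0, 1.959]
ft_force: [-0.4, -0.5, -1.9]
opening: 0.46
grip_force: 30.0
```

Run:
```python
from h import *
s=st();pic('wrist','w8.png');pic('scene','s8.png')
find('scene','yellow_top',n=1);find('scene','probe_tip',n=1)
c=viewer.get_calibration('wrist');K=np.array(c['camera_matrix']);T=np.linalg.inv(np.array(c['world_to_cam']))
def ray(uv,z):
    x,y=(uv[0]-K[0,2])/K[0,0],(uv[1]-K[1,2])/K[1,1];r=np.hypot(x,y);q=np.sin(r)/r
    v=T[:3,:3]@[x*q,-y*q,-np.cos(r)];o=T[:3,3];return o+v*(z-o[2])/v[2]
P=cv2.imread('pics/w8.png')[:,:,::-1].astype(int);tip=s['eef_pos'][2]-143
O=(P[...,0]>180)&(P[...,0]-P[...,2]>90)&(P[...,1]<170)
Y=(P[...,0]>150)&(P[...,1]>140)&(P[...,2]<80)
for n,m,z in (('foot',O,tip),('yellow',Y,64.5)):
    m[:200]=0;m[260:]=0;m[:,:280]=0;m[:,370:]=0
    q=np.argwhere(m)
    if len(q): print(n,len(q),q.min(0),q.max(0),'front edge',np.round(ray((q[:,1].mean(),q.min(0)[0]-.5),z),1),'ends',np.round(ray((q.min(0)[1]-.5,q[:,0].mean()),z),1),np.round(ray((q.max(0)[1]+.5,q[:,0].mean()),z),1))
```

```text
t 34.25 [623.3  13.9 231.5] rpy [180.    0.  112.2] F [-0.4 -0.5 -1.9] op 0.46 g 30.0 j [-0.08  0.47  1.54  0.    1.13 -0.47]
scene mark_of yellow_top [621.5  13.   68.9] 0.5
scene mark_of probe_tip [624.9  11.   85.2] 0.51
foot 217 [221 311] [241 341] front edge [618.1  25.2  88.5] ends [610.6   7.5  88.5] [635.8  17.7  88.5]
yellow 287 [220 313] [239 340] front edge [619.6  20.9  64.5] ends [610.5  10.4  64.5] [634.8  20.3  64.5]
```

>>> arm_command --rows '[[[0,0,0.04],0],[[0,0,0.03],0],[[0,0,0.014],0],[[0,0,0],0],[[0,0,0.004],0]]'

```text
t: 34.95
eef_pos: [623.7, 14.6, 208.6]
tcp_rot: [3.142, -0.0, 1.958]
ft_force: [0.2, -0.3, -1.3]
opening: 0.462
grip_force: 30.0
```

>>> arm_command --rows '[[[0,0,0.004],0],[[0,0,0.004],0],[[0,0,0.004],0],[[0,0,0],0],[[0,0,0],0]]'

```text
t: 35.45
eef_pos: [623.7, 14.3, 206.0]
tcp_rot: [3.141, 0.0, 1.958]
ft_force: [-1.0, 0.2, 2.1]
opening: 0.461
grip_force: 30.0
```

>>> arm_command --rows '[[[0,0,0],0],[[0,0,0],0],[[0,0,0],0],[[0,0,0],0],[[0,0,0],0]]'

```text
t: 35.95
eef_pos: [623.7, 14.3, 205.7]
tcp_rot: [3.141, 0.0, 1.958]
ft_force: [0.5, 0.4, 3.4]
opening: 0.46
grip_force: 30.0
```

>>> arm_command --rows '[[[0,0,-0.05],0],[[0,0,-0.05],0],[[0.128,0.008,0],0],[[0.128,0.008,0],0],[[0.128,0.008,0],0]]'

```text
t: 36.45
eef_pos: [592.4, 106.3, 231.5]
tcp_rot: [3.141, 0.0, 1.957]
ft_force: [0.3, 0.4, -1.6]
opening: 0.464
grip_force: 30.0
```

Run:
```python
from h import *
s=st();pic('wrist','w9.png')
c=viewer.get_calibration('wrist');K=np.array(c['camera_matrix']);T=np.linalg.inv(np.array(c['world_to_cam']))
def ray(uv,z):
    x,y=(uv[0]-K[0,2])/K[0,0],(uv[1]-K[1,2])/K[1,1];r=np.hypot(x,y);q=np.sin(r)/r
    v=T[:3,:3]@[x*q,-y*q,-np.cos(r)];o=T[:3,3];return o+v*(z-o[2])/v[2]
P=cv2.imread('pics/w9.png');H=cv2.cvtColor(P,cv2.COLOR_BGR2HSV)
for n,lo,hi in (('foot',6,14),('red',0,4)):
    m=(H[...,0]>=lo)&(H[...,0]<=hi)&(H[...,1]>140)&(H[...,2]>100)
    m[:205]=0;m[248:]=0;m[:,:290]=0;m[:,360:]=0
    q=np.argwhere(m)
    if len(q): print(n,len(q),q.min(0),q.max(0),'front edge',np.round(ray((q[:,1].mean(),q.min(0)[0]-.5),64.5),1))
```

```text
t 36.45 [592.4 106.3 231.5] rpy [180.    0.  112.2] F [ 0.3  0.4 -1.6] op 0.464 g 30.0 j [ 0.07  0.44  1.6   0.    1.1  -0.32]
foot 251 [231 311] [241 342] front edge [590.9 107.2  64.5]
red 231 [222 313] [230 338] front edge [587.1 115.   64.5]
```

>>> arm_command --rows '[[[0.002,0,0.04],0],[[0,0,0.03],0],[[0,0,0.014],0],[[0,0,0],0],[[0,0,0.004],0]]'

```text
t: 37.0
eef_pos: [592.9, 105.3, 208.6]
tcp_rot: [-3.142, -0.0, 1.957]
ft_force: [0.0, 0.4, -1.1]
opening: 0.463
grip_force: 30.0
```

>>> arm_command --rows '[[[0,0,0.004],0],[[0,0,0.004],0],[[0,0,0.004],0],[[0,0,0],0],[[0,0,0],0]]'

```text
t: 37.5
eef_pos: [592.8, 105.8, 206.0]
tcp_rot: [3.141, 0.0, 1.958]
ft_force: [-0.2, -2.2, 2.2]
opening: 0.458
grip_force: 30.0
```

>>> arm_command --rows '[[[0,0,0],0],[[0,0,0],0],[[0,0,0],0],[[0,0,0],0],[[0,0,0],0]]'

```text
t: 38.0
eef_pos: [592.8, 105.9, 205.7]
tcp_rot: [3.141, 0.0, 1.958]
ft_force: [0.6, -2.2, 3.0]
opening: 0.464
grip_force: 30.0
```

>>> arm_command --rows '[[[0,0,-0.05],0],[[0,0,-0.08],0],[[0,0,0],0],[[0,0,0],0],[[0,0,0],0]]'

```text
t: 38.5
eef_pos: [592.2, 106.1, 237.2]
tcp_rot: [-3.14, -0.001, 1.958]
ft_force: [-1.0, 0.0, -2.1]
opening: 0.459
grip_force: 30.0
```

Run:
```python
from h import *
s=st();pitch(('scene','wrist'))
plan([478,172,238],114.2,5)
d=np.load('pics/t0.png.npy');X=cloud('top',d)
g=lambda x,y:np.nanmax(np.where((abs(X[...,0]-x)<8)&(abs(X[...,1]-y)<8),X[...,2],-99))
for x in range(430,531,15): print(x,[int(g(x,y)) for y in range(110,296,15)])
```

```text
t 38.5 [592.2 106.1 237.2] rpy [-179.9   -0.   112.2] F [-1.   0.  -2.1] op 0.459 g 30.0 j [ 0.07  0.44  1.59  0.    1.12 -0.32]
scene probe_center [588.8 112.5 179.3] 0.79
scene probe_tip [590.  101.5  91.5] 0.63
   len 88.5 pitch down 82.8 yaw -83.8
wrist probe_center [595.3 107.7 184.8] 0.66
wrist probe_tip [597.  106.5  95.4] 0.48
   len 89.4 pitch down 88.7 yaw -35.2
from [592.6 106.  237.8] 112.2 step mm 26.4 deg 0.4
[[0.084,-0.065,-0.000],[-0.0022]],[[0.084,-0.064,-0.000],[-0.0022]],[[0.084,-0.064,-0.000],[-0.0022]],[[0.085,-0.063,-0.000],[-0.0022]],[[0.085,-0.063,-0.000],[-0.0022]]

430 [5, 12, 29, 32, 32, 34, 31, 31, 30, 32, 29, 28, 30]
445 [28, 32, 28, 29, 31, 34, 30, 33, 32, 33, 30, 28, 31]
460 [31, 35, 29, 29, 28, 29, 30, 30, 29, 30, 30, 29, 31]
475 [31, 30, 1494, 30, 32, 35, 30, 32, 29, 31, 32, 28, 30]
490 [35, 31, 31, 32, 32, 34, 30, 32, 31, 31, 32, 33, 32]
505 [48, 33, 29, 36, 32, 30, 31, 31, 32, 31, 31, 104, 124]
520 [62, 31, 31, 30, 32, 32, 30, 30, 33, 32, 104, 108, 117]
```

>>> arm_command --rows '[[[0.084,-0.065,0],-0.0022],[[0.084,-0.064,0],-0.0022],[[0.084,-0.064,0],-0.0022],[[0.085,-0.063,0],-0.0022],[[0.085,-0.063,0],-0.0022]]'

```text
t: 39.3
eef_pos: [477.1, 172.4, 238.1]
tcp_rot: [3.141, -0.0, 1.993]
ft_force: [-0.2, 0.4, -1.8]
opening: 0.464
grip_force: 30.0
```

>>> arm_command --rows '[[[0,0,0.08],0],[[0,0,0.08],0],[[0,0,0.07],0],[[0,0,0.03],0],[[0,0,0.01],0]]'

```text
t: 39.8
eef_pos: [477.9, 171.9, 170.1]
tcp_rot: [-3.141, -0.0, 1.993]
ft_force: [0.4, -0.2, -2.2]
opening: 0.461
grip_force: 30.0
```

>>> arm_command --rows '[[[0,0,0.006],0],[[0,0,0.006],0],[[0,0,0],0],[[0,0,0],0],[[0,0,0],0]]'

```text
t: 40.3
eef_pos: [478.3, 172.0, 168.1]
tcp_rot: [3.14, 0.0, 1.993]
ft_force: [0.5, 1.0, 0.2]
opening: 0.461
grip_force: 30.0
```

>>> arm_command --rows '[[[0,0,0],0],[[0,0,0.002],0],[[0.048,0,0.004],0],[[0.048,0,0.006],0],[[0.048,0,0.01],0]]' --claw 0.462

```text
t: 40.8
eef_pos: [462.9, 206.0, 162.2]
tcp_rot: [3.141, -0.0, 1.993]
ft_force: [0.1, 0.8, 2.2]
opening: 0.462
grip_force: 5.7
```

Run:
```python
from h import *
s=st();pitch()
```

```text
t 40.8 [462.9 206.  162.2] rpy [180.   -0.  114.2] F [0.1 0.8 2.2] op 0.462 g 5.7 j [ 0.29  0.39  1.91  0.    0.84 -0.13]
top probe_center [620.2  13.1  61. ] 0.46
top probe_tip [591.7 107.   66.7] 0.42
   len 98.3 pitch down -3.3 yaw 106.9
scene probe_center [467.9 193.3 107.6] 0.62
scene probe_tip [478.7 166.2  23.3] 0.58
   len 89.2 pitch down 70.9 yaw -68.3
wrist probe_center [469.2 193.1 110.8] 0.74
```

>>> arm_command --rows '[[[0.043,0,0.014],0],[[0.042,0,0.017],0],[[0.04,0,0.02],0],[[0.038,0,0.022],0],[[0.037,0,0.025],0]]'

```text
t: 41.75
eef_pos: [442.3, 251.5, 137.1]
tcp_rot: [3.142, -0.0, 1.993]
ft_force: [-0.4, 2.5, 2.6]
opening: 0.464
grip_force: 6.1
```

>>> arm_command --rows '[[[0.035,0,0.028],0],[[0.033,0,0.03],0],[[0,0,0],0],[[0,0,0],0],[[0,0,0],0]]'

```text
t: 42.25
eef_pos: [435.6, 265.5, 122.9]
tcp_rot: [-3.141, 0.0, 1.992]
ft_force: [-0.3, -0.2, -1.0]
opening: 0.465
grip_force: 5.8
```

Run:
```python
from h import *
s=st();pitch()
```

```text
t 42.25 [435.6 265.5 122.9] rpy [-179.9    0.   114.2] F [-0.3 -0.2 -1. ] op 0.465 g 5.8 j [ 0.42  0.45  1.94 -0.    0.75 -0.  ]
top probe_tip [476.3 170.4  31.1] 0.41
scene probe_center [451.9 228.6  84. ] 0.57
scene probe_tip [481.1 166.9  26.4] 0.42
   len 89.3 pitch down 40.2 yaw -64.7
wrist probe_center [459.5 224.   88.5] 0.76
```

>>> arm_command --rows '[[[0,0,0],0],[[0,0,0],0],[[0,0,-0.1],0],[[0,0,-0.2],0],[[0,0,-0.2],0]]' --claw 0.43

```text
t: 43.2
eef_pos: [435.4, 265.7, 249.3]
tcp_rot: [-3.14, -0.0, 1.993]
ft_force: [1.0, -0.6, -1.7]
opening: 0.458
grip_force: 30.0
```

Run:
```python
from h import *
s=st();pitch(('scene','wrist'))
plan([536,309.2,246],114,5)
```

```text
t 43.2 [435.4 265.7 249.3] rpy [-179.9   -0.   114.2] F [ 1.  -0.6 -1.7] op 0.458 g 30.0 j [ 0.42  0.29  1.79  0.    1.06 -0.  ]
scene probe_center [449.9 228.9 212.4] 0.83
scene probe_tip [479.2 167.8 147.6] 0.37
   len 93.8 pitch down 43.7 yaw -64.4
wrist probe_center [454.8 227.8 220.2] 0.89
from [435.2 265.6 246.8] 114.2 step mm 22.0 deg -0.03
[[-0.001,0.088,0.001],[0.0002]],[[-0.001,0.088,0.001],[0.0002]],[[-0.001,0.088,0.001],[0.0002]],[[-0.001,0.088,0.001],[0.0002]],[[-0.001,0.088,0.001],[0.0002]]
```

>>> arm_command --rows '[[[0,0.088,0],0],[[0,0.088,0],0],[[0,0.088,0],0],[[0,0.088,0.02],0],[[0,0.088,0.08],0]]'

```text
t: 44.0
eef_pos: [537.2, 311.4, 222.3]
tcp_rot: [3.141, -0.0, 1.993]
ft_force: [0.4, 0.4, -1.4]
opening: 0.462
grip_force: 30.0
```

>>> arm_command --rows '[[[0,0,0.05],0],[[0,0,0.03],0],[[0,0,0],0],[[0,0,0],0],[[0,0,0],0]]'

```text
t: 44.5
eef_pos: [536.1, 310.9, 204.0]
tcp_rot: [3.14, -0.0, 1.993]
ft_force: [0.4, -0.2, -2.1]
opening: 0.46
grip_force: 30.0
```

Run:
```python
from h import *
s=st();pitch();pitch(('scene','wrist'))
for c in ('scene','wrist'):
  for l in ('dock_seat','dock_tip'): find(c,l,n=1)
st()
```

```text
t 44.5 [536.1 310.9 204. ] rpy [179.9  -0.  114.2] F [ 0.4 -0.2 -2.1] op 0.46 g 30.0 j [ 0.42  0.49  1.59  0.    1.06 -0.  ]
top probe_center [549.  274.2 170. ] 0.66
top probe_tip [579.9 214.6 108.4] 0.4
   len 91.1 pitch down 42.5 yaw -62.6
scene probe_center [550.8 273.1 166. ] 0.78
scene probe_tip [582.1 214.  107.5] 0.38
   len 88.9 pitch down 41.2 yaw -62.1
wrist probe_center [557.1 272.8 168.7] 0.97
scene probe_center [552.  273.3 164.8] 0.73
scene probe_tip [580.2 212.2 110.5] 0.6
   len 86.5 pitch down 38.9 yaw -65.2
wrist probe_center [559.4 273.7 170.8] 0.87
scene mark_of dock_seat [534.5 299.  113.5] 0.83
scene mark_of dock_tip [565.4 242.4  52.1] 0.68
wrist mark_of dock_seat [540.6 301.7 116.9] 0.66
t 45.45 [536.2 311.  203.1] rpy [180.   -0.  114.2] F [-0.2 -0.3 -2. ] op 0.458 g 30.0 j [ 0.42  0.49  1.59  0.    1.06 -0.  ]
```

>>> arm_command --rows '[[[-0.014,-0.002,0.014],0],[[-0.014,-0.002,0.014],0],[[0.02,0,0.02],0],[[0.03,0,0.03],0],[[0.03,0,0.03],0]]'

```text
t: 45.95
eef_pos: [529.6, 323.0, 175.4]
tcp_rot: [-3.141, -0.0, 1.993]
ft_force: [0.1, -0.2, -2.1]
opening: 0.46
grip_force: 30.0
```

>>> arm_command --rows '[[[0.03,0,0.03],0],[[0.02,0,0.02],0],[[0.01,0,0.01],0],[[0,0,0],0],[[0,0,0],0]]'

```text
t: 46.45
eef_pos: [524.0, 336.1, 161.3]
tcp_rot: [3.141, 0.0, 1.993]
ft_force: [0.9, -1.4, -2.6]
opening: 0.459
grip_force: 30.0
```

Run:
```python
from h import *
s=st();pitch(('scene','wrist'));pitch(('scene','wrist'))
```

```text
t 46.45 [524.  336.1 161.3] rpy [180.    0.  114.2] F [ 0.9 -1.4 -2.6] op 0.459 g 30.0 j [ 0.46  0.54  1.62 -0.    0.98  0.04]
scene probe_center [541.4 298.4 119.9] 0.95
scene probe_tip [569.  237.8  63.5] 0.43
   len 87.3 pitch down 40.3 yaw -65.5
wrist probe_center [543.2 299.7 129. ] 0.59
scene probe_center [540.5 298.7 126. ] 0.98
scene probe_tip [566.4 238.3  62.6] 0.55
   len 91.3 pitch down 44.0 yaw -66.8
wrist probe_center [542.8 298.5 129.2] 0.79
```

>>> arm_command --rows '[[[0.009,0,0.009],0],[[0.009,0,0.009],0],[[0.006,0,0.006],0],[[0,0,0],0],[[0,0,0],0]]'

```text
t: 47.55
eef_pos: [521.3, 341.7, 155.1]
tcp_rot: [-3.142, -0.0, 1.993]
ft_force: [-0.5, 0.1, -1.5]
opening: 0.464
grip_force: 30.0
```

>>> arm_command --rows '[[[0.004,0,0.004],0],[[0.004,0,0.004],0],[[0,0,0],0],[[0,0,0],0],[[0,0,0],0]]'

```text
t: 48.05
eef_pos: [520.7, 343.2, 153.5]
tcp_rot: [3.141, 0.0, 1.993]
ft_force: [1.0, -3.5, 4.2]
opening: 0.462
grip_force: 30.0
```

>>> arm_command --rows '[[[0,0,0],0],[[0,0,0],0],[[0,0,0],0],[[0,0,0],0],[[0,0,0],0]]' --claw 0.52

```text
t: 48.55
eef_pos: [520.5, 343.5, 153.1]
tcp_rot: [3.142, -0.0, 1.993]
ft_force: [0.1, 0.2, 0.7]
opening: 0.521
grip_force: 0.0
```

>>> arm_command --rows '[[[0,0,0],0],[[0,0,0],0],[[0,0,0],0],[[0,0,0],0],[[0,0,0],0]]' --claw 0.461

```text
t: 49.05
eef_pos: [520.7, 343.5, 153.2]
tcp_rot: [3.141, -0.0, 1.993]
ft_force: [0.5, 2.1, 0.3]
opening: 0.461
grip_force: 9.4
```

>>> arm_command --rows '[[[-0.003,0,0.003],0],[[-0.003,0,0.003],0],[[0,0,0],0],[[0,0,0],0],[[0,0,0],0]]'

```text
t: 49.55
eef_pos: [521.0, 343.3, 152.9]
tcp_rot: [3.14, -0.002, 1.992]
ft_force: [-3.9, 7.2, 10.6]
opening: 0.458
grip_force: 10.2
```

Run:
```python
from h import *
s=st();pitch(('scene','wrist'))
```

```text
t 49.55 [521.  343.3 152.9] rpy [ 1.799e+02 -1.000e-01  1.142e+02] F [-3.9  7.2 10.6] op 0.458 g 10.2 j [0.48 0.55 1.63 0.   0.96 0.05]
scene probe_tip [638.3  69.   63.8] 0.66
wrist probe_center [540.4 303.3 118. ] 0.61
wrist probe_tip [374.7 503.4  -1.1] 0.5
   len 285.8 pitch down 24.6 yaw 129.6
```

Against the stops again (rigid push-back). Back off, release and lift away.

>>> arm_command --rows '[[[0.006,0,-0.006],0],[[0,0,0],0],[[0,0,0],0],[[0,0,0],0],[[0,0,0],0]]' --claw 0.7

```text
t: 50.35
eef_pos: [520.6, 343.2, 152.9]
tcp_rot: [-3.141, 0.0, 1.993]
ft_force: [0.5, 0.7, 0.5]
opening: 0.697
grip_force: 0.0
```

>>> arm_command --rows '[[[0,0,-0.1],0],[[0,0,-0.15],0],[[0,0,-0.15],0],[[0,0,-0.15],0],[[0,0,0],0]]'

```text
t: 50.85
eef_pos: [521.8, 344.0, 295.8]
tcp_rot: [3.133, -0.0, 1.993]
ft_force: [-0.4, 0.9, -0.6]
opening: 0.702
grip_force: 0.0
```

Run:
```python
from h import *
s=st();pitch(('scene','wrist'))
for l in ('espresso_cup','salt_shaker','brush_pot'): find('scene',l,n=1)
p,d=pic('scene','s9.png'); cv2.imwrite('pics/s9c.png',cv2.resize(p[130:260,260:420,::-1],None,fx=4.5,fy=4.5,interpolation=cv2.INTER_CUBIC))
```

```text
t 50.85 [521.8 344.  295.8] rpy [179.5  -0.  114.2] F [-0.4  0.9 -0.6] op 0.702 g 0.0 j [0.48 0.42 1.45 0.   1.26 0.06]
scene probe_center [538.  307.5 117.1] 0.55
scene probe_tip [566.5 243.   48.5] 0.47
   len 98.4 pitch down 44.2 yaw -66.2
wrist probe_center [543.8 302.5 117. ] 0.82
wrist probe_tip [564.9 246.6  57.7] 0.71
   len 84.2 pitch down 44.8 yaw -69.3
scene mark_of espresso_cup [ 744.2 -157.2   -3.1] 0.87
scene mark_of salt_shaker [ 636.7 -214.8    3. ] 0.94
scene mark_of brush_pot [373.5 504.   -3.7] 0.98
```

View pics/s9c.png

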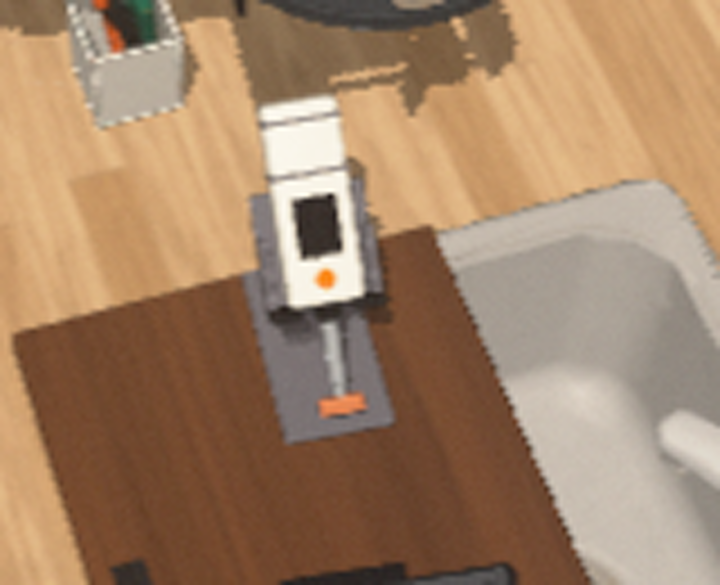

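The probe sits in the dock in the same position as the first time: button at (325,278), foot at (342,404). The gripper is clear and the cup, shaker and pot have not moved.

```bash
python3 -c "
from h import *
print(env.job_done())"
```

```text
the job is handed in; nothing more can be done
None
```

I docked the probe and released it to zero, pressed it at about 4–5 N on the blue, yellow and red marks in that order, resting about half a second or more on each. I then docked and released it again and handed the job in at about 51 s; `job_done()` returned no verdict.

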